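# Load the photosensor jig and hold its shutter half shut

## Robot

A 6-joint arm with a two-finger parallel gripper is mounted at the origin on the work surface. World frame = base frame: x ahead of the robot, y to its left, z up, the work surface at z = 0. Lengths are in m, angles in rad, forces in N, time in s.
With the tool pointing down it reaches from about 0.35 to 0.85 m from the base axis. Payload 8.1 kg.
Tool frame: the origin (TCP) lies midway between the tips of the shut fingers; the grasp point (between the pads) lies 19 mm behind it; z points along the fingers, y is the direction in which the jaws open and shut (so a half turn about z gives the same grasp; the last joint's range is limited). The gripper opens to 93 mm and grips with 3 to 60 N. Pads are 15 mm wide; open, the fingers measure 128 mm over their backs; the gripper's body (75 mm by 188 mm) begins 65 mm behind the grasp point.
Start: joints at [-0.085, 0.13, 1.488, -0, 1.523, -0.085], TCP at [0.6, 0, 0.219] pointing down, gripper open.
Joint ranges: [-2.96, 2.96], [-0.89, 2.26], [0.02, 2.5], [-1.34, 4.48], [0, 2.73], [-2.66, 2.66]. Speed limits (rad/s): [2.39, 2.39, 2.79, 3.14, 3.14, 3.14].

## Interface

Orientations are given as a rotation vector (axis times angle).
In Python, from plant import robot gives the robot as it stands. The module is installed in compiled form; this text tells all that it offers.
- The arm moves only by the shell command python3 -m pendant 'ROWS' [FORCE]. ROWS is JSON, a list of rows, each an object with "translation": the shift along the tool's x, y, z in mm, a list of three; "twist": the turn, a rotation vector about the tool's x, y, z in rad, a list of three; "grip": the opening, from -1 (shut) to 1 (fully open). A call has exactly 10 rows; each row shifts and turns the pose as measured when the row begins, along the tool's axes as they then stand; what a row does not reach is not made up. A row lasts 1/10 s, in which the tool goes at most 50 mm and 8.59 degrees, less where a joint would pass 70% of its speed; a pose out of reach is approached as far as the arm can. A call is refused whole if a number of a shift passes 50 or a number of a turn 0.15, either way. A call with a gripper value outside its range is refused whole. The fingers move at their own pace and stop on an object; FORCE is the grip in N (left out, the last holds). Time passes only in rows, so rows that do not move let the fingers close, or fill a call up. It gives the time, the measured TCP pose, the force and the opening at its end, in the units of the state.
- robot.read_state(): the state, without advancing time (a new reading comes with each control period).
- robot.read_camera(name): name is "scene" or "side" or "wrist"; returns (picture, depth): 400x640x3 uint8, red, green, blue; 400x640 float32, m along the optical axis (not along the pixel's ray), 0 where there is no reading.
- robot.camera_info(name): a dict with "vertical_fov" (degrees; the focal length in pixels is half the picture's height over the tangent of half this angle, whatever the lens; pixels are square), "cx", "cy" (the principal point, pixels), "D" ([k1, k2, p1, p2, k3] as OpenCV has them; the pictures are not rectified), "cam_to_world" (4x4, takes a point from camera to world coordinates). Camera axes: x right, y up, looking along -z (the intrinsics and any distortion apply to the point x, -y, -z); pixel columns grow to the right and rows downward; lengths in m; the calibration is good to about 2 mm. A picture is of the moment at which its call begins: read the wrist's pose just before it. camera_info takes no time and is no camera call; for the wrist camera it gives the pose at the moment of the call.
- robot.close_job(): hands the job in, once; it reports no verdict.
The state is a dict: "t": time; "q": joint angles; "dq": joint speeds; "joint_torque": joint torques, N m; "tool_pos": TCP position; "orientation": TCP orientation; "force": force on the tool from outside, world axes, zero at the start; "wrist_torque": the same for the moment, N m; "opening": finger opening in m.
Only numpy, scipy, OpenCV 4.12 (cv2) and the standard library are available. Lean on these libraries where they do the work, as an engineer would, in place of code of your own. Each camera call takes 0.05 s, during which the arm holds its last target. There are 200 camera calls.

## Task

With the shutter left parked, drop the blue sensor into the blue-ringed socket of the test jig and the orange sensor into the orange-ringed socket, so that both sit fully down. Then slide the sprung shutter by its yellow tab to half travel, its front edge at the red marks on the rails so that it covers the blue sensor and leaves the orange one uncovered, without running it on to its far stop, and finish with the gripper still holding it there (the spring pulls it back if let go). Leave the white spare sensor, the cup, the screwdriver and the meter alone.

Things in the scene. Friction and masses are not known exactly. Their poses are not given: they have to be found in the camera images.
- jig: test jig, a fixed grey block 110 (x) by 180 (y) by 62 mm high, two sockets in its top, an aluminium rail 8 mm wide and 8 mm high along each long side (inner faces 37 mm from the middle line), a 10 mm thick steel spring barrel outside the +x rail. Origin: centre of the underside; z up; y is the direction in which the shutter slides against its spring. It stands at any yaw up to 0.3 rad.
- socket_blue (a point): centre of the mouth, at the level of the block's top, of the blue-ringed socket: a blind bore 22 mm in diameter (2 mm mouth chamfer), 52 mm deep, at 20 mm on the jig's y axis. A seated sensor's top is 2 mm below the mouth.
- socket_orange (a point): the same for the orange-ringed socket, at 60 mm on the jig's y axis.
- shutter (a joint): travel of the black shutter plate along the jig's +y, in m: 0 parked (plate front edge 20 mm short of the blue socket's centre), 0.040 half travel (front edge midway between the sockets, at the red marks), 0.080 far stop. A spring pushes it back to 0 with 3.6 N when parked, rising 1.2 N for each 10 mm: 8.4 N at half travel. It moves 1:1 with the tab and returns to 0 if let go.
- shutter_tab (a point): centre of the yellow tab that stands upright on the shutter plate near its rear end: 14 mm thick along the slide (y), 36 mm wide across it (x), 40 mm high, so its top is 20 mm above this point and the plate's upper face 20 mm below it (the plate's upper face is 5.5 mm above the block's top). Axes as the jig's; when parked it lies 80 mm from the blue socket's centre, towards the jig's -y. Open space all round above the plate.
- sensor_blue_mid (a point): blue photosensor: upright aluminium barrel 20 mm diameter, 50 mm tall (45 g or so), foot chamfered 2.5 mm, upper half banded blue, blue top with a black dot. This point is its centre, 25 mm above its underside; z along the barrel. It starts standing in one of the holder's three pockets, in any order, 36 mm of it standing above the holder.
- sensor_orange_mid (a point): orange photosensor: upright aluminium barrel 20 mm diameter, 50 mm tall (45 g or so), foot chamfered 2.5 mm, upper half banded orange, orange top with a black dot. This point is its centre, 25 mm above its underside; z along the barrel. It starts standing in one of the holder's three pockets, in any order, 36 mm of it standing above the holder.
- sensor_spare_mid (a point): white spare, to be left alone: photosensor: upright aluminium barrel 20 mm diameter, 50 mm tall (45 g or so), foot chamfered 2.5 mm, upper half banded white, white top with a black dot. This point is its centre, 25 mm above its underside; z along the barrel. It starts standing in one of the holder's three pockets, in any order, 36 mm of it standing above the holder.
- holder: fixed black plastic holder 60 (x) by 150 (y) by 20 mm high with three pockets 14 mm deep in a row along its y, 50 mm apart. Origin: centre of the underside.
- cup: white paper cup, 72 mm across, 85 mm tall, origin under its centre. To be left alone.
- screwdriver: screwdriver 170 mm long lying on the table on the robot's side of the holder. To be left alone.
- meter: yellow hand multimeter 135 by 72 by 34 mm lying beyond the jig, origin under its centre. To be left alone.
There are look-alikes about, which are no part of the job. Of the things like the jig, leave any that is green; of the rest the smaller one is meant.

How it is judged:
On the way, in this order (a step that is already met when the one before it is completed fails the run):
1. one of the two sensors is fully down in its own socket (((horizontal distance between sensor_blue_mid and socket_blue below 0.004 m and z of sensor_blue_mid in the frame of jig below 0.039 m and angle between sensor_blue_mid's own z axis and vertical below 0.08 rad) or (horizontal distance between sensor_orange_mid and socket_orange below 0.004 m and z of sensor_orange_mid in the frame of jig below 0.039 m and angle between sensor_orange_mid's own z axis and vertical below 0.08 rad))), for 0.2 s.
2. both sensors are fully down in their own sockets, shutter still parked (horizontal distance between sensor_blue_mid and socket_blue below 0.004 m and z of each of sensor_blue_mid, sensor_orange_mid in the frame of jig below 0.039 m and angle between each of sensor_blue_mid, sensor_orange_mid's own z axis and vertical below 0.08 rad and horizontal distance between sensor_orange_mid and socket_orange below 0.004 m and value of joint shutter below 0.02 m), for 0.2 s.
3. the shutter is held at half travel by the gripper (value of joint shutter between 0.034 and 0.046 m and contact force between the fingers and shutter above 4 N), for 0.3 s.
At the end, for the whole second after the job is handed in: Blue and orange sensors are fully down in their own sockets (within 4 mm of the centre, upright, no more than 4 mm proud of full depth); the shutter stands still between 34 and 46 mm of travel (half travel is 40), held by the fingers with more than 4 N (all of step 3 and horizontal distance between sensor_blue_mid and socket_blue below 0.004 m and z of each of sensor_blue_mid, sensor_orange_mid in the frame of jig below 0.039 m and angle between each of sensor_blue_mid, sensor_orange_mid's own z axis and vertical below 0.08 rad and horizontal distance between sensor_orange_mid and socket_orange below 0.004 m and velocity of joint shutter between -0.01 and 0.01 m/s); the arm keeps its last pose, push and grip.
It fails at once if the shutter is moved more than 20 mm before both sensors are down (value of joint shutter above 0.02 m and not (horizontal distance between sensor_blue_mid and socket_blue below 0.004 m and z of each of sensor_blue_mid, sensor_orange_mid in the frame of jig below 0.039 m and angle between each of sensor_blue_mid, sensor_orange_mid's own z axis and vertical below 0.08 rad and horizontal distance between sensor_orange_mid and socket_orange below 0.004 m)).
It fails at once if the shutter is run on to its far stop (beyond 72 mm) (value of joint shutter above 0.072 m).
It fails at once if the spare sensor is taken or moved by more than 15 mm (distance of sensor_spare_mid from where it was at the start of the episode above 0.015 m).
It fails at once if the cup, the screwdriver or the meter is pushed more than 20 mm (distance of any of cup, screwdriver, meter from where it was at the start of the episode above 0.02 m).
It also fails if it takes over 72 s, if anything falls off the work surface, if the arm or the gripper's body presses on something with over 40 N, if the wrist force passes 120 N, or if a joint passes its speed limit or range.

## Working session

There is one attempt and no reset: what is moved stays moved. The work goes in short steps, Python scripts to look and compute and a shell command to move; the robot and the scene stay as the last step left them, time stands still between calls to the robot, and variables do not carry over. Pictures are saved under pics/ and viewed, about 8 in all and at most 12, crops included, and the job is handed in when it is done.

```bash
mkdir -p pics; cat > h.py <<'E'
import numpy as np, cv2
from plant import robot
from scipy.spatial.transform import Rotation as R
def cam(n):
    i=robot.camera_info(n); p,d=robot.read_camera(n); return p,d,i
def K(i,h=400):
    f=h/2/np.tan(np.radians(i["vertical_fov"])/2)
    return np.array([[f,0,i["cx"]],[0,f,i["cy"]],[0,0,1.]])
def ray(i,uv):
    u=cv2.undistortPoints(np.array(uv,float).reshape(-1,1,2),K(i),np.array(i["D"],float)).reshape(-1,2)
    d=np.c_[u[:,0],-u[:,1],-np.ones(len(u))]
    T=np.array(i["cam_to_world"]); return T[:3,3],d@T[:3,:3].T
def plane(i,uv,z):
    o,d=ray(i,uv); return o+d*((z-o[2])/d[:,2])[:,None]
def bydepth(i,uv,dep):
    o,d=ray(i,uv); return o+d*np.asarray(dep,float).reshape(-1,1)
def save(n,p): cv2.imwrite(f"pics/{n}.png",p[:,:,::-1])
E
python3 - <<'E'
from h import *
for n in("scene","side","wrist"):
    p,d,i=cam(n); save(n,p); np.savez(n,p=p,d=d); print(n,i["vertical_fov"],i["cx"],i["cy"],i["D"],np.round(i["cam_to_world"],3).tolist())
print(robot.read_state())
E
```

```text
scene 51.365224726304 319.0180721891184 207.0700573460248 [0.02161388 0.         0.         0.         0.        ] [[-0.554, -0.455, 0.697, 1.255], [0.832, -0.3, 0.466, 0.451], [-0.003, 0.838, 0.546, 0.656], [0.0, 0.0, 0.0, 1.0]]
side 43.80122135065608 313.68043640110096 198.45613711690285 [-0.14146338  0.          0.          0.          0.        ] [[-0.935, 0.226, -0.272, 0.212], [-0.353, -0.617, 0.703, 0.766], [-0.009, 0.754, 0.657, 0.848], [0.0, 0.0, 0.0, 1.0]]
wrist 58.000680220766 316.1103620517993 200.81761349403487 [-0.08307504  0.          0.          0.          0.        ] [[1.0, 0.001, 0.002, 0.6], [-0.001, 0.965, 0.263, 0.073], [-0.001, -0.263, 0.965, 0.383], [0.0, 0.0, 0.0, 1.0]]
{'t': 0.15, 'q': array([-8.54293963e-02,  1.31031787e-01,  1.48903292e+00, -2.22879075e-05,
        1.52298940e+00, -8.53972361e-02]), 'dq': array([ 0.00120273, -0.00140469, -0.00484146, -0.00189354, -0.00027473,
        0.00041364]), 'joint_torque': array([ 8.59073725e-05, -5.60473788e+01, -4.92333663e+01,  7.68201635e-02,
        3.05504061e-02, -1.41810942e-04]), 'tool_pos': array([5.99558120e-01, 3.41123187e-05, 2.17799992e-01]), 'orientation': array([-2.22069546e+00, -2.22062645e+00,  1.50508470e-03]), 'force': array([ 0.63329316, -0.11715109, -0.09101083]), 'wrist_torque': array([-0.01416597,  0.04728143,  0.01494036]), 'opening': 0.09316414949330948}
```

View pics/scene.png

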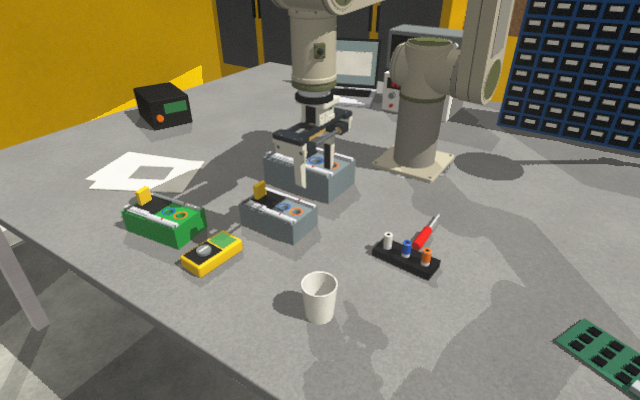

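View pics/side.png

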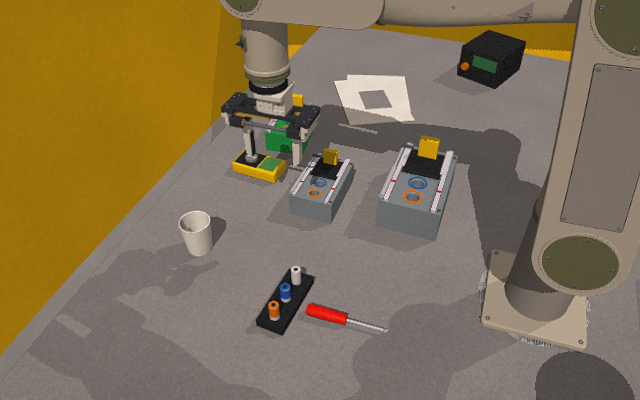

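Candidates for the jig are the green one (scene 165,218; excluded), the large grey one (scene 310,170; side 418,195) and the small grey one (scene 280,212; side 322,188; chosen). The sensors are white (side 296,269), blue (285,290) and orange (273,308).

```bash
python3 - <<'E'
from h import *
vv,uu=np.mgrid[0:400,0:640]
for n in("side","scene"):
    z=np.load(n+".npz");p,d=z["p"],z["d"];i=robot.camera_info(n)
    P=bydepth(i,np.c_[uu.ravel(),vv.ravel()],d.ravel()).reshape(400,640,3)
    hsv=cv2.cvtColor(p,cv2.COLOR_RGB2HSV);H,S,V=cv2.split(hsv)
    C={"blue":(H>100)&(H<125)&(S>120)&(V>60),"orange":(H>6)&(H<19)&(S>170)&(V>90),"yellow":(H>19)&(H<32)&(S>150)&(V>80),"red":((H<5)|(H>174))&(S>150)&(V>70),"black":(V<45)}
    for c,m in C.items():
        m=m&(P[...,0]>.3)&(P[...,0]<.95)&(abs(P[...,1])<.45)&(P[...,2]<.13)&(P[...,2]>.003)&(d>0)
        k,L,st,ce=cv2.connectedComponentsWithStats(m.astype(np.uint8))
        for j in range(1,k):
            if st[j,4]<(8 if c!="black" else 150): continue
            q=P[L==j]; print(n,c,st[j,4],ce[j].round(1),"mean",q.mean(0).round(3),"z",q[:,2].min().round(3),q[:,2].max().round(3))
p=np.load("side.npz")["p"]
save("crop",np.hstack([cv2.resize(p[140:225,275:365],None,fx=4.4,fy=4.4,interpolation=2),cv2.resize(p[255:340,245:335],None,fx=4.4,fy=4.4,interpolation=2)]))
E
```

```text
side blue 49 [414. 182.] mean [ 0.32  -0.191  0.086] z 0.082 0.09
side blue 39 [319.9 182.4] mean [ 0.544 -0.138  0.062] z 0.046 0.067
side blue 134 [284.5 290.5] mean [0.5   0.193 0.044] z 0.016 0.06
side orange 35 [313.7 191.8] mean [ 0.546 -0.098  0.063] z 0.059 0.067
side orange 54 [409.2 195.4] mean [ 0.32  -0.138  0.086] z 0.083 0.089
side orange 134 [273.3 308.9] mean [0.502 0.244 0.045] z 0.018 0.061
side yellow 82 [296.9 100. ] mean [ 0.731 -0.445  0.094] z 0.077 0.112
side yellow 166 [424.4 150.9] mean [ 0.317 -0.292  0.111] z 0.09 0.13
side yellow 214 [330.2 156.3] mean [ 0.543 -0.212  0.092] z 0.066 0.112
side yellow 641 [260.  169.9] mean [ 0.732 -0.177  0.024] z 0.003 0.038
side red 8 [393.4 180.4] mean [ 0.367 -0.166  0.097] z 0.094 0.099
side red 506 [325.9 313.5] mean [0.407 0.202 0.022] z 0.007 0.03
side black 427 [416.  163.9] mean [ 0.329 -0.256  0.092] z 0.083 0.096
side black 380 [325.9 169.6] mean [ 0.546 -0.186  0.068] z 0.062 0.072
side black 1303 [285.3 304.3] mean [0.493 0.206 0.018] z 0.003 0.025
scene blue 11 [287.5 206.3] mean [ 0.534 -0.131  0.058] z 0.048 0.062
scene blue 98 [406.6 247. ] mean [0.505 0.196 0.046] z 0.029 0.057
scene orange 23 [426.9 250.2] mean [0.503 0.243 0.056] z 0.054 0.058
scene orange 70 [425.9 257.6] mean [0.511 0.246 0.041] z 0.03 0.055
scene yellow 180 [259.4 190.2] mean [ 0.55  -0.211  0.089] z 0.065 0.109
scene yellow 193 [143.7 195.7] mean [ 0.737 -0.444  0.089] z 0.067 0.109
scene yellow 835 [212.2 258.1] mean [ 0.766 -0.177  0.023] z 0.003 0.038
scene red 233 [421.5 237.9] mean [0.42  0.202 0.021] z 0.004 0.027
scene black 315 [404.4 265.2] mean [0.53  0.204 0.012] z 0.003 0.023
```

View pics/crop.png

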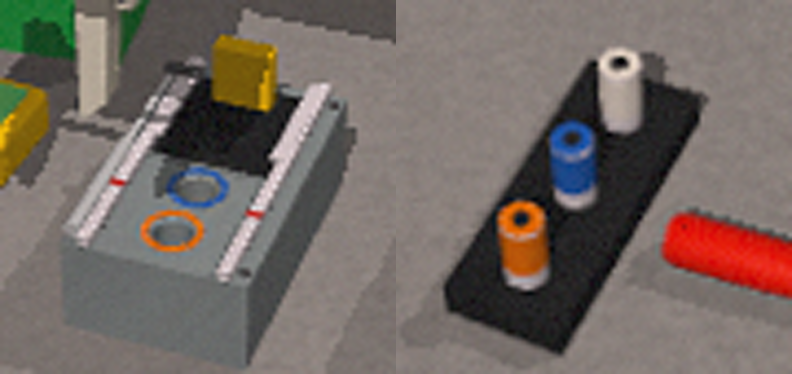

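The crop confirms the choice: the small grey jig's blue and orange rings are clear with the tab to the rear, and the holder order is white, blue, orange towards +y. Next I'll measure the jig from the first wrist picture and move over the sensors.

```bash
cat >> h.py <<'E'
def blobs(p,i,c,z,mn=30):
    H,S,V=cv2.split(cv2.cvtColor(p,cv2.COLOR_RGB2HSV))
    m={"blue":(H>98)&(H<125)&(S>110)&(V>60),"orange":(H>6)&(H<19)&(S>150)&(V>90),"yellow":(H>19)&(H<32)&(S>150)&(V>80),"red":((H<5)|(H>174))&(S>150)&(V>70)}[c]
    for k in cv2.findContours(m.astype(np.uint8),cv2.RETR_EXTERNAL,cv2.CHAIN_APPROX_NONE)[0]:
        if len(k)<8 or cv2.contourArea(k)<mn: continue
        q=plane(i,k.reshape(-1,2),z)[:,:2].astype(np.float32); (a,b),r=cv2.minEnclosingCircle(q)
        print(c,"px",cv2.boundingRect(k),"centre",np.round((q.max(0)+q.min(0))/2,4),"circ",round(a,4),round(b,4),"r",round(r,4))
E
python3 - <<'E'
from h import *
z=np.load("wrist.npz");i=robot.camera_info("wrist");p=z["p"]
for c,h in(("blue",.062),("orange",.062),("yellow",.1075),("red",.070)): blobs(p,i,c,h,4)
E
python3 -m pendant '[{"translation":[20,-10,0],"twist":[0,0,0],"grip":1},{"translation":[20,-10,0],"twist":[0,0,0],"grip":1},{"translation":[20,-10,0],"twist":[0,0,0],"grip":1},{"translation":[20,-10,0],"twist":[0,0,0],"grip":1},{"translation":[20,-10,0],"twist":[0,0,0],"grip":1},{"translation":[20,-10,0],"twist":[0,0,0],"grip":1},{"translation":[20,-10,0],"twist":[0,0,0],"grip":0.2},{"translation":[20,-10,0],"twist":[0,0,0],"grip":0.2},{"translation":[20,-10,0],"twist":[0,0,0],"grip":0.2},{"translation":[0,0,0],"twist":[0,0,0],"grip":0.2}]' 20
```

```text
blue px (257, 302, 15, 3) centre [ 0.5463 -0.1218] circ 0.5463 -0.1224 r 0.0072
orange px (246, 266, 34, 31) centre [ 0.5459 -0.0973] circ 0.5462 -0.0974 r 0.0172
yellow px (247, 378, 38, 22) centre [ 0.5504 -0.1881] circ 0.5495 -0.189 r 0.0211
yellow px (381, 341, 84, 31) centre [ 0.6984 -0.1521] circ 0.6987 -0.1527 r 0.0437
yellow px (614, 146, 26, 116) centre [ 0.8779 -0.0072] circ 0.8759 -0.0072 r 0.0525
red px (301, 303, 7, 2) centre [ 0.587  -0.1174] circ 0.587 -0.1174 r 0.0031
red px (218, 302, 8, 2) centre [ 0.5054 -0.1169] circ 0.5054 -0.1169 r 0.0037
t: 1.15
tool_pos: [0.5039, 0.1854, 0.2137]
orientation: [-2.22, -2.214, 0.01]
force: [0.1, -0.9, 0.2]
opening: 0.0652
```

View pics/wrist.png

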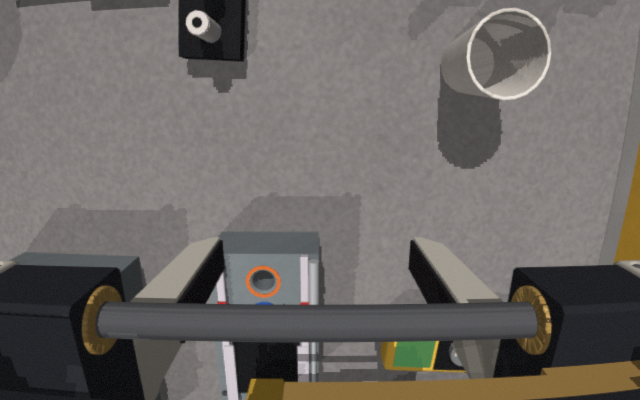

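The wrist view shows the jig's orange ring at (263,281), i.e. (0.546,-0.097), with red marks at rows 302–303 at y=-0.117 on both sides. The yaw is therefore about 0, which agrees with the side camera.

```bash
python3 - <<'E'
from h import *
s=robot.read_state();print(s["tool_pos"],R.from_rotvec(s["orientation"]).as_matrix().round(3).tolist())
p,d,i=cam("wrist");save("w2",p)
for c,h in(("blue",.056),("orange",.056)): blobs(p,i,c,h,30)
H,S,V=cv2.split(cv2.cvtColor(p,cv2.COLOR_RGB2HSV))
# black dots on tops
for c,(lo,hi) in {"b":(98,125),"o":(6,19)}.items():
    m=((H>lo)&(H<hi)&(S>110)&(V>50)).astype(np.uint8)
    cs,hr=cv2.findContours(m,cv2.RETR_CCOMP,cv2.CHAIN_APPROX_NONE)
    for k,h in zip(cs,hr[0]):
        if h[3]>=0 and len(k)>8:
            q=plane(i,k.reshape(-1,2),.056)[:,:2]; print(c,"dot",k.reshape(-1,2).mean(0),q.mean(0).round(4),np.ptp(q,0).round(4))
E
```

```text
[0.50392668 0.18541761 0.2137341 ] [[0.003, 1.0, -0.009], [1.0, -0.003, -0.001], [-0.001, -0.009, -1.0]]
blue px (303, 163, 23, 27) centre [0.5004 0.1932] circ 0.5009 0.1933 r 0.0123
orange px (307, 110, 23, 25) centre [0.5042 0.2416] circ 0.504 0.2417 r 0.0106
b dot [314.    178.125] [0.5004 0.1913] [0.0073 0.0084]
b dot [319.23076923 168.76923077] [0.5052 0.2   ] [0.0054 0.0037]
b dot [314.5 167.2] [0.5009 0.2014] [0.0045 0.0028]
o dot [317.5 122.5] [0.5038 0.2413] [0.0079 0.0078]
```

View pics/w2.png

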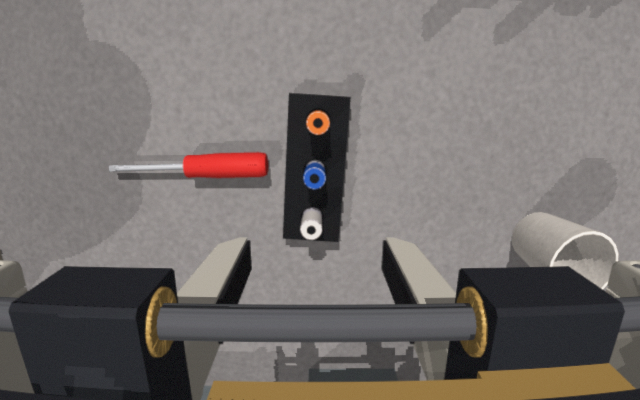

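Wrist view: orange top at (318,122), blue at (314,178) and white at (311,230), with the screwdriver handle ending at column 267. The blue-orange spacing measures 50.1 mm, as specified. I'll take blue first.

```bash
python3 -m pendant '[{"translation":[6,-3,0],"twist":[-0.009,0,0],"grip":-0.14},{"translation":[0,0,20],"twist":[0,0,0],"grip":-0.14},{"translation":[0,0,20],"twist":[0,0,0],"grip":-0.14},{"translation":[0,0,20],"twist":[0,0,0],"grip":-0.14},{"translation":[0,0,20],"twist":[0,0,0],"grip":-0.14},{"translation":[0,0,20],"twist":[0,0,0],"grip":-0.14},{"translation":[0,0,15],"twist":[0,0,0],"grip":-0.14},{"translation":[0,0,5],"twist":[0,0,0],"grip":-0.14},{"translation":[0,0,0],"twist":[0,0,0],"grip":-0.14},{"translation":[0,0,0],"twist":[0,0,0],"grip":-0.14}]' 20; python3 -c "
from h import *
s=robot.read_state();print(s['tool_pos'],R.from_rotvec(s['orientation']).as_matrix().round(3).tolist())"
```

```text
t: 2.2
tool_pos: [0.5051, 0.1852, 0.0905]
orientation: [2.229, 2.205, 0.005]
force: [1.0, -0.0, 0.1]
opening: 0.04
[0.50507393 0.18521243 0.09051456] [[0.011, 1.0, 0.007], [1.0, -0.011, -0.003], [-0.002, 0.007, -1.0]]
```

```bash
python3 -m pendant '[{"translation":[3,-3,0],"twist":[0.007,0.003,0],"grip":-0.14},{"translation":[3,-3,0],"twist":[0,0,0],"grip":-0.14},{"translation":[2,-1,0],"twist":[0,0,0],"grip":-0.14},{"translation":[0,0,0],"twist":[0,0,0],"grip":-0.14},{"translation":[0,0,0],"twist":[0,0,0],"grip":-0.14},{"translation":[0,0,0],"twist":[0,0,0],"grip":-0.14},{"translation":[0,0,0],"twist":[0,0,0],"grip":-0.14},{"translation":[0,0,0],"twist":[0,0,0],"grip":-0.14},{"translation":[0,0,0],"twist":[0,0,0],"grip":-0.14},{"translation":[0,0,0],"twist":[0,0,0],"grip":-0.14}]' 20; python3 -c "
from h import *
s=robot.read_state();print(s['tool_pos'],R.from_rotvec(s['orientation']).as_matrix().round(3).tolist())"
```

```text
t: 3.2
tool_pos: [0.5, 0.1947, 0.0943]
orientation: [2.232, 2.208, 0.008]
force: [0.8, 0.1, -0.4]
opening: 0.0402
[0.49996375 0.19473641 0.09428325] [[0.011, 1.0, 0.005], [1.0, -0.011, 0.002], [0.002, 0.005, -1.0]]
```

```bash
python3 -m pendant '[{"translation":[-2,0,15],"twist":[0,0,0],"grip":-0.14},{"translation":[-1,0,15],"twist":[0,0,0],"grip":-0.14},{"translation":[0,0,15],"twist":[0,0,0],"grip":-0.14},{"translation":[0,0,10],"twist":[0,0,0],"grip":-0.14},{"translation":[0,0,6],"twist":[0,0,0],"grip":-0.14},{"translation":[0,0,0],"twist":[0,0,0],"grip":-0.14},{"translation":[0,0,0],"twist":[0,0,0],"grip":-0.14},{"translation":[0,0,0],"twist":[0,0,0],"grip":-0.14},{"translation":[0,0,0],"twist":[0,0,0],"grip":-0.14},{"translation":[0,0,0],"twist":[0,0,0],"grip":-0.14}]' 20; python3 -c "
from h import *
s=robot.read_state();print(s['tool_pos'],R.from_rotvec(s['orientation']).as_matrix().round(3).tolist())"
```

```text
t: 4.2
tool_pos: [0.4994, 0.1909, 0.0268]
orientation: [2.233, 2.208, 0.006]
force: [-0.2, -0.1, 0.6]
opening: 0.0399
[0.49938449 0.19093675 0.02678137] [[0.011, 1.0, 0.003], [1.0, -0.011, 0.002], [0.002, 0.003, -1.0]]
```

```bash
python3 -m pendant '[{"translation":[0,0,0],"twist":[0,0,0],"grip":-1},{"translation":[0,0,0],"twist":[0,0,0],"grip":-1},{"translation":[0,0,0],"twist":[0,0,0],"grip":-1},{"translation":[0,0,0],"twist":[0,0,0],"grip":-1},{"translation":[0,0,0],"twist":[0,0,0],"grip":-1},{"translation":[0,0,-10],"twist":[0,0,0],"grip":-1},{"translation":[0,0,-20],"twist":[0,0,0],"grip":-1},{"translation":[0,0,-20],"twist":[0,0,0],"grip":-1},{"translation":[0,0,-20],"twist":[0,0,0],"grip":-1},{"translation":[0,0,-20],"twist":[0,0,0],"grip":-1}]' 25; python3 -c "
from h import *
s=robot.read_state();print(s['tool_pos'],R.from_rotvec(s['orientation']).as_matrix().round(3).tolist())"
```

```text
t: 5.2
tool_pos: [0.4968, 0.1902, 0.1194]
orientation: [-2.233, -2.208, 0.001]
force: [-1.2, 0.2, -0.5]
opening: 0.0196
[0.49683968 0.19023576 0.11937305] [[0.011, 1.0, -0.001], [1.0, -0.011, 0.001], [0.001, -0.001, -1.0]]
```

```bash
python3 -m pendant '[{"translation":[-25,6,-5],"twist":[0,0,0],"grip":-1},{"translation":[-40,7,0],"twist":[0,0,0],"grip":-1},{"translation":[-40,7,0],"twist":[0,0,0],"grip":-1},{"translation":[-40,7,0],"twist":[0,0,0],"grip":-1},{"translation":[-40,7,0],"twist":[0,0,0],"grip":-1},{"translation":[-40,7,0],"twist":[0,0,0],"grip":-1},{"translation":[-40,6,0],"twist":[0,0,0],"grip":-1},{"translation":[-25,4,0],"twist":[0,0,0],"grip":-1},{"translation":[-10,2,0],"twist":[0,0,0],"grip":-1},{"translation":[0,0,0],"twist":[0,0,0],"grip":-1}]'; python3 -m pendant '[{"translation":[0,0,0],"twist":[0,0,0],"grip":-1},{"translation":[0,0,0],"twist":[0,0,0],"grip":-1},{"translation":[0,0,0],"twist":[0,0,0],"grip":-1},{"translation":[0,0,0],"twist":[0,0,0],"grip":-1},{"translation":[0,0,0],"twist":[0,0,0],"grip":-1},{"translation":[0,0,0],"twist":[0,0,0],"grip":-1},{"translation":[0,0,0],"twist":[0,0,0],"grip":-1},{"translation":[0,0,0],"twist":[0,0,0],"grip":-1},{"translation":[0,0,0],"twist":[0,0,0],"grip":-1},{"translation":[0,0,0],"twist":[0,0,0],"grip":-1}]'; python3 - <<'E'
from h import *
s=robot.read_state();print(s['tool_pos'],R.from_rotvec(s['orientation']).as_matrix().round(3).tolist())
p,d,i=cam("wrist");blobs(p,i,"orange",.062)
q,d,j=cam("side");print("side");blobs(q,j,"orange",.062,8);blobs(q,j,"blue",.062,8)
save("m1",np.vstack([p[150:400,100:500],cv2.resize(q[100:225,240:440],None,fx=2,fy=2)]))
E
```

```text
t: 6.2
tool_pos: [0.553, -0.12, 0.1383]
orientation: [2.223, 2.207, 0.018]
force: [-1.0, 0.3, -0.6]
opening: 0.0193
t: 7.2
tool_pos: [0.5527, -0.1138, 0.1385]
orientation: [2.218, 2.215, 0.019]
force: [1.7, -0.5, -0.9]
opening: 0.0193
[ 0.55272354 -0.11383763  0.13847839] [[0.001, 1.0, 0.014], [1.0, -0.001, 0.004], [0.004, 0.014, -1.0]]
orange px (0, 238, 10, 22) centre [ 0.3124 -0.1435] circ 0.3138 -0.1438 r 0.0085
orange px (281, 164, 50, 48) centre [ 0.5462 -0.0977] circ 0.5462 -0.0977 r 0.0172
side
orange px (268, 301, 12, 17) centre [0.4965 0.2541] circ 0.4967 0.255 r 0.0195
orange px (403, 190, 20, 13) centre [ 0.3156 -0.1663] circ 0.3162 -0.1662 r 0.0247
orange px (307, 188, 14, 9) centre [ 0.5457 -0.0979] circ 0.5459 -0.0978 r 0.0174
orange px (460, 62, 9, 8) centre [ 0.2876 -0.937 ] circ 0.2885 -0.937 r 0.032
blue px (313, 178, 14, 9) centre [ 0.5457 -0.1383] circ 0.5455 -0.1381 r 0.0175
blue px (408, 177, 19, 12) centre [ 0.3155 -0.2222] circ 0.3153 -0.2217 r 0.0244
blue px (309, 151, 8, 15) centre [ 0.5976 -0.2292] circ 0.5962 -0.2288 r 0.0319
```

View pics/m1.png

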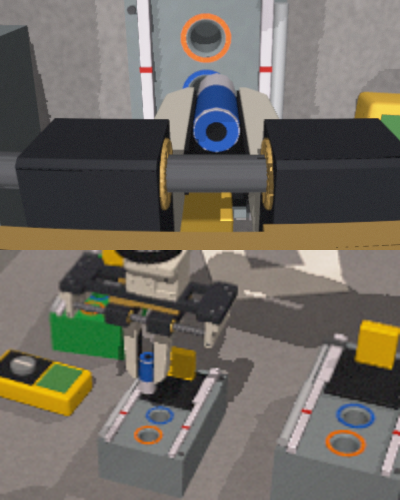

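The upper half of the picture shows the blue sensor held upright, its top at (215,130). The orange ring is at (206,37), and both views agree on (0.546,-0.098). Next I'll align over blue.

```bash
python3 -m pendant '[{"translation":[-8,-3,0],"twist":[0.014,-0.004,0],"grip":-1},{"translation":[-8,-2,0],"twist":[0,0,0],"grip":-1},{"translation":[-6,-1,5],"twist":[0,0,0],"grip":-1},{"translation":[-2,0,10],"twist":[0,0,0],"grip":-1},{"translation":[0,0,10],"twist":[0,0,0],"grip":-1},{"translation":[0,0,5],"twist":[0,0,0],"grip":-1},{"translation":[0,0,0],"twist":[0,0,0],"grip":-1},{"translation":[0,0,0],"twist":[0,0,0],"grip":-1},{"translation":[0,0,0],"twist":[0,0,0],"grip":-1},{"translation":[0,0,0],"twist":[0,0,0],"grip":-1}]'; python3 -c "
from h import *
s=robot.read_state();print(s['tool_pos'],R.from_rotvec(s['orientation']).as_matrix().round(3).tolist())"
```

```text
t: 8.3
tool_pos: [0.5452, -0.1402, 0.1045]
orientation: [-2.222, -2.217, 0.004]
force: [-0.2, -0.3, -0.9]
opening: 0.0195
[ 0.54518938 -0.1401508   0.10445806] [[0.002, 1.0, -0.004], [1.0, -0.002, -0.0], [-0.0, -0.004, -1.0]]
```

Underside is at about 0.082. Correct by +2 mm in y and +1 mm in x, then go down to 0.066.

```bash
python3 -m pendant '[{"translation":[2,1,0],"twist":[-0.004,0,0],"grip":-1},{"translation":[0,0,4],"twist":[0,0,0],"grip":-1},{"translation":[0,0,6],"twist":[0,0,0],"grip":-1},{"translation":[0,0,7],"twist":[0,0,0],"grip":-1},{"translation":[0,0,7],"twist":[0,0,0],"grip":-1},{"translation":[0,0,6],"twist":[0,0,0],"grip":-1},{"translation":[0,0,5],"twist":[0,0,0],"grip":-1},{"translation":[0,0,0],"twist":[0,0,0],"grip":-1},{"translation":[0,0,0],"twist":[0,0,0],"grip":-1},{"translation":[0,0,0],"twist":[0,0,0],"grip":-1}]'; python3 -c "
from h import *
s=robot.read_state();print(s['tool_pos'],R.from_rotvec(s['orientation']).as_matrix().round(3).tolist())"
```

```text
t: 9.3
tool_pos: [0.5463, -0.1377, 0.0662]
orientation: [2.223, 2.219, 0.001]
force: [-0.3, 1.2, -0.5]
opening: 0.0192
[ 0.54628129 -0.13771014  0.06622196] [[0.002, 1.0, 0.001], [1.0, -0.002, 0.0], [0.0, 0.001, -1.0]]
```

```bash
python3 -m pendant '[{"translation":[0,0,0],"twist":[0,0,0],"grip":-0.37},{"translation":[0,0,0],"twist":[0,0,0],"grip":-0.37},{"translation":[0,0,0],"twist":[0,0,0],"grip":-0.37},{"translation":[0,0,0],"twist":[0,0,0],"grip":-0.37},{"translation":[0,0,-10],"twist":[0,0,0],"grip":-0.37},{"translation":[0,0,-20],"twist":[0,0,0],"grip":-0.37},{"translation":[0,0,-15],"twist":[0,0,0],"grip":-0.37},{"translation":[5,0,-10],"twist":[0,0,0],"grip":-0.37},{"translation":[20,-2,0],"twist":[0,0,0],"grip":-0.14},{"translation":[30,-4,0],"twist":[0,0,0],"grip":-0.14}]';python3 - <<'E'
from h import *
q,d,j=cam("side");blobs(q,j,"blue",.060,8)
save("m2",cv2.resize(q[140:225,275:365],None,fx=4,fy=4,interpolation=2))
E
```

```text
t: 10.3
tool_pos: [0.5424, -0.0844, 0.1287]
orientation: [2.224, 2.21, 0.004]
force: [0.0, 0.2, 0.2]
opening: 0.0387
blue px (313, 178, 14, 9) centre [ 0.5466 -0.14  ] circ 0.5463 -0.1404 r 0.0175
blue px (408, 177, 19, 12) centre [ 0.3157 -0.2247] circ 0.3155 -0.2242 r 0.0245
```

View pics/m2.png

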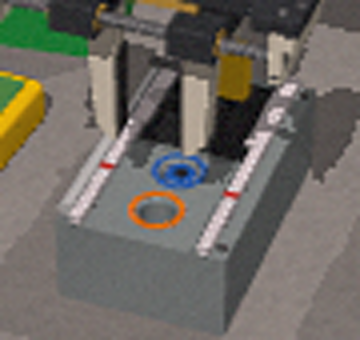

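The crop shows the blue sensor down in its socket at (180,172), its top level with the mouth. Now orange.

```bash
python3 -m pendant '[{"translation":[30,-4,0],"twist":[0,0,0],"grip":-0.14},{"translation":[40,-5,0],"twist":[0,0,0],"grip":-0.14},{"translation":[40,-5,0],"twist":[0,0,0],"grip":-0.14},{"translation":[40,-5,0],"twist":[0,0,0],"grip":-0.14},{"translation":[40,-5,0],"twist":[0,0,0],"grip":-0.14},{"translation":[40,-5,0],"twist":[0,0,0],"grip":-0.14},{"translation":[30,-4,0],"twist":[0,0,0],"grip":-0.14},{"translation":[20,-2,0],"twist":[0,0,0],"grip":-0.14},{"translation":[10,0,0],"twist":[0,0,0],"grip":-0.14},{"translation":[0,0,0],"twist":[0,0,0],"grip":-0.14}]'; python3 -m pendant '[{"translation":[0,0,0],"twist":[0,0,0],"grip":-0.14},{"translation":[0,0,0],"twist":[0,0,0],"grip":-0.14},{"translation":[0,0,0],"twist":[0,0,0],"grip":-0.14},{"translation":[0,0,0],"twist":[0,0,0],"grip":-0.14},{"translation":[0,0,0],"twist":[0,0,0],"grip":-0.14},{"translation":[0,0,0],"twist":[0,0,0],"grip":-0.14},{"translation":[0,0,0],"twist":[0,0,0],"grip":-0.14},{"translation":[0,0,0],"twist":[0,0,0],"grip":-0.14},{"translation":[0,0,0],"twist":[0,0,0],"grip":-0.14},{"translation":[0,0,0],"twist":[0,0,0],"grip":-0.14}]'; python3 -c "
from h import *
s=robot.read_state();print(s['tool_pos'],R.from_rotvec(s['orientation']).as_matrix().round(3).tolist())
q,d,j=cam('side');blobs(q,j,'orange',.056,8)"
```

```text
t: 11.35
tool_pos: [0.5067, 0.2254, 0.135]
orientation: [2.217, 2.214, 0.018]
force: [-0.4, -0.5, 0.3]
opening: 0.0398
t: 12.35
tool_pos: [0.5078, 0.2208, 0.1351]
orientation: [2.222, 2.208, 0.016]
force: [0.1, -0.2, 0.0]
opening: 0.0399
[0.50783107 0.2207635  0.13509319] [[0.006, 1.0, 0.014], [1.0, -0.006, 0.001], [0.001, 0.014, -1.0]]
orange px (268, 301, 12, 17) centre [0.4983 0.2505] circ 0.4988 0.2511 r 0.0197
orange px (403, 190, 20, 13) centre [ 0.3164 -0.1734] circ 0.317 -0.1733 r 0.0249
orange px (307, 188, 14, 9) centre [ 0.5482 -0.1045] circ 0.5485 -0.1044 r 0.0175
```

```bash
python3 -m pendant '[{"translation":[6,-2,0],"twist":[0.014,0,0],"grip":-0.14},{"translation":[7,-1,5],"twist":[0,0,0],"grip":-0.14},{"translation":[5,-1,10],"twist":[0,0,0],"grip":-0.14},{"translation":[1,0,12],"twist":[0,0,0],"grip":-0.14},{"translation":[0,0,12],"twist":[0,0,0],"grip":-0.14},{"translation":[0,0,5],"twist":[0,0,0],"grip":-0.14},{"translation":[0,0,0],"twist":[0,0,0],"grip":-0.14},{"translation":[0,0,0],"twist":[0,0,0],"grip":-0.14},{"translation":[0,0,0],"twist":[0,0,0],"grip":-0.14},{"translation":[0,0,0],"twist":[0,0,0],"grip":-0.14}]'; python3 -c "
from h import *
s=robot.read_state();print(s['tool_pos'],R.from_rotvec(s['orientation']).as_matrix().round(3).tolist())"
```

```text
t: 13.4
tool_pos: [0.5023, 0.2415, 0.0855]
orientation: [-2.226, -2.213, 0.005]
force: [0.2, -0.5, 0.2]
opening: 0.0402
[0.50231942 0.24152534 0.08551133] [[0.006, 1.0, -0.004], [1.0, -0.006, -0.0], [-0.0, -0.004, -1.0]]
```

```bash
python3 -m pendant '[{"translation":[0,2,5],"twist":[-0.004,0,0],"grip":-0.14},{"translation":[0,0,10],"twist":[0,0,0],"grip":-0.14},{"translation":[0,0,13],"twist":[0,0,0],"grip":-0.14},{"translation":[0,0,13],"twist":[0,0,0],"grip":-0.14},{"translation":[0,0,10],"twist":[0,0,0],"grip":-0.14},{"translation":[0,0,4],"twist":[0,0,0],"grip":-0.14},{"translation":[0,0,0],"twist":[0,0,0],"grip":-0.14},{"translation":[0,0,0],"twist":[0,0,0],"grip":-0.14},{"translation":[0,0,0],"twist":[0,0,0],"grip":-0.14},{"translation":[0,0,0],"twist":[0,0,0],"grip":-0.14}]'; python3 -c "
from h import *
s=robot.read_state();print(s['tool_pos'],R.from_rotvec(s['orientation']).as_matrix().round(3).tolist())"
```

```text
t: 14.4
tool_pos: [0.5046, 0.2413, 0.0256]
orientation: [2.228, 2.215, 0.0]
force: [0.2, -0.4, 0.8]
opening: 0.0396
[0.50462663 0.24131153 0.02562581] [[0.006, 1.0, 0.0], [1.0, -0.006, -0.0], [-0.0, 0.0, -1.0]]
```

```bash
python3 -m pendant '[{"translation":[0,0,0],"twist":[0,0,0],"grip":-1},{"translation":[0,0,0],"twist":[0,0,0],"grip":-1},{"translation":[0,0,0],"twist":[0,0,0],"grip":-1},{"translation":[0,0,0],"twist":[0,0,0],"grip":-1},{"translation":[0,0,0],"twist":[0,0,0],"grip":-1},{"translation":[0,0,-10],"twist":[0,0,0],"grip":-1},{"translation":[0,0,-20],"twist":[0,0,0],"grip":-1},{"translation":[0,0,-20],"twist":[0,0,0],"grip":-1},{"translation":[0,0,-20],"twist":[0,0,0],"grip":-1},{"translation":[0,0,-20],"twist":[0,0,0],"grip":-1}]' 25; python3 -m pendant '[{"translation":[-25,3,-5],"twist":[0,0,0],"grip":-1},{"translation":[-40,5,0],"twist":[0,0,0],"grip":-1},{"translation":[-40,5,0],"twist":[0,0,0],"grip":-1},{"translation":[-40,5,0],"twist":[0,0,0],"grip":-1},{"translation":[-40,5,0],"twist":[0,0,0],"grip":-1},{"translation":[-40,5,0],"twist":[0,0,0],"grip":-1},{"translation":[-40,5,0],"twist":[0,0,0],"grip":-1},{"translation":[-30,4,0],"twist":[0,0,0],"grip":-1},{"translation":[-15,2,0],"twist":[0,0,0],"grip":-1},{"translation":[0,0,0],"twist":[0,0,0],"grip":-1}]'; python3 -m pendant '[{"translation":[0,0,0],"twist":[0,0,0],"grip":-1},{"translation":[0,0,0],"twist":[0,0,0],"grip":-1},{"translation":[0,0,0],"twist":[0,0,0],"grip":-1},{"translation":[0,0,0],"twist":[0,0,0],"grip":-1},{"translation":[0,0,0],"twist":[0,0,0],"grip":-1},{"translation":[0,0,0],"twist":[0,0,0],"grip":-1},{"translation":[0,0,0],"twist":[0,0,0],"grip":-1},{"translation":[0,0,0],"twist":[0,0,0],"grip":-1},{"translation":[0,0,0],"twist":[0,0,0],"grip":-1},{"translation":[0,0,0],"twist":[0,0,0],"grip":-1}]'; python3 -c "
from h import *
s=robot.read_state();print(s['tool_pos'],R.from_rotvec(s['orientation']).as_matrix().round(3).tolist())"
```

```text
t: 15.4
tool_pos: [0.5025, 0.2406, 0.1184]
orientation: [-2.227, -2.214, 0.007]
force: [1.1, -0.0, -0.0]
opening: 0.0194
t: 16.4
tool_pos: [0.5463, -0.0798, 0.1386]
orientation: [2.217, 2.212, 0.016]
force: [-0.2, 0.7, -0.4]
opening: 0.0195
t: 17.4
tool_pos: [0.5461, -0.0749, 0.1394]
orientation: [2.213, 2.217, 0.017]
force: [-0.3, -0.3, 0.0]
opening: 0.0195
[ 0.54612283 -0.07494077  0.1393831 ] [[-0.002, 1.0, 0.014], [1.0, 0.002, 0.001], [0.001, 0.014, -1.0]]
```

Target (0.546,-0.0977): -23 along tool x.

```bash
python3 -m pendant '[{"translation":[-8,0,0],"twist":[0.014,0,0],"grip":-1},{"translation":[-8,0,0],"twist":[0,0,0],"grip":-1},{"translation":[-4,0,5],"twist":[0,0,0],"grip":-1},{"translation":[-1,0,10],"twist":[0,0,0],"grip":-1},{"translation":[0,0,10],"twist":[0,0,0],"grip":-1},{"translation":[0,0,5],"twist":[0,0,0],"grip":-1},{"translation":[0,0,0],"twist":[0,0,0],"grip":-1},{"translation":[0,0,0],"twist":[0,0,0],"grip":-1},{"translation":[0,0,0],"twist":[0,0,0],"grip":-1},{"translation":[0,0,0],"twist":[0,0,0],"grip":-1}]'; python3 -c "
from h import *
s=robot.read_state();print(s['tool_pos'],R.from_rotvec(s['orientation']).as_matrix().round(3).tolist())"
```

```text
t: 18.4
tool_pos: [0.5452, -0.098, 0.1053]
orientation: [-2.217, -2.221, 0.001]
force: [-0.1, -0.4, -0.8]
opening: 0.0197
[ 0.54523983 -0.0980138   0.10534311] [[-0.001, 1.0, -0.003], [1.0, 0.001, 0.002], [0.002, -0.003, -1.0]]
```

```bash
python3 -m pendant '[{"translation":[0,1,0],"twist":[-0.003,0,0],"grip":-1},{"translation":[0,0,4],"twist":[0,0,0],"grip":-1},{"translation":[0,0,6],"twist":[0,0,0],"grip":-1},{"translation":[0,0,7],"twist":[0,0,0],"grip":-1},{"translation":[0,0,7],"twist":[0,0,0],"grip":-1},{"translation":[0,0,6],"twist":[0,0,0],"grip":-1},{"translation":[0,0,5],"twist":[0,0,0],"grip":-1},{"translation":[0,0,0],"twist":[0,0,0],"grip":-1},{"translation":[0,0,0],"twist":[0,0,0],"grip":-1},{"translation":[0,0,0],"twist":[0,0,0],"grip":-1}]'; python3 -c "
from h import *
s=robot.read_state();print(s['tool_pos'],R.from_rotvec(s['orientation']).as_matrix().round(3).tolist())"
```

```text
t: 19.4
tool_pos: [0.5463, -0.0977, 0.0672]
orientation: [-2.219, -2.222, -0.002]
force: [0.0, -0.3, 0.2]
opening: 0.0198
[ 0.5462808  -0.09767759  0.06716375] [[-0.002, 1.0, 0.0], [1.0, 0.002, 0.002], [0.002, 0.0, -1.0]]
```

```bash
python3 -m pendant '[{"translation":[0,0,0],"twist":[0,0,0],"grip":-0.37},{"translation":[0,0,0],"twist":[0,0,0],"grip":-0.37},{"translation":[0,0,0],"twist":[0,0,0],"grip":-0.37},{"translation":[0,0,0],"twist":[0,0,0],"grip":-0.37},{"translation":[0,0,-10],"twist":[0,0,0],"grip":-0.37},{"translation":[0,0,-20],"twist":[0,0,0],"grip":-0.37},{"translation":[0,0,-20],"twist":[0,0,0],"grip":-0.37},{"translation":[0,0,-20],"twist":[0,0,0],"grip":-0.37},{"translation":[0,0,-10],"twist":[0,0,0.1],"grip":-0.37},{"translation":[0,0,0],"twist":[0,0,0.15],"grip":-0.37}]';python3 -m pendant '[{"translation":[0,0,0],"twist":[0,0,0.15],"grip":-0.37},{"translation":[0,0,0],"twist":[0,0,0.15],"grip":-0.37},{"translation":[0,0,0],"twist":[0,0,0.15],"grip":-0.37},{"translation":[0,0,0],"twist":[0,0,0.15],"grip":-0.37},{"translation":[0,0,0],"twist":[0,0,0.15],"grip":-0.37},{"translation":[0,0,0],"twist":[0,0,0.15],"grip":-0.37},{"translation":[0,0,0],"twist":[0,0,0.15],"grip":-0.37},{"translation":[0,0,0],"twist":[0,0,0.15],"grip":-0.37},{"translation":[0,0,0],"twist":[0,0,0.1],"grip":-0.37},{"translation":[0,0,0],"twist":[0,0,0],"grip":-0.37}]';python3 - <<'E'
from h import *
s=robot.read_state();print(s['q'].round(2),s['tool_pos'],R.from_rotvec(s['orientation']).as_matrix().round(3).tolist())
q,d,j=cam("side");blobs(q,j,"yellow",.1075,8);a=cam("scene")[0];w,_,i=cam("wrist");blobs(w,i,"yellow",.1075)
save("m3",np.vstack([np.hstack([cv2.resize(q[140:225,275:365],None,fx=3.5,fy=3.5,interpolation=2),cv2.resize(a[170:255,220:330],None,fx=3.5,fy=3.5,interpolation=2)[:297]]),cv2.resize(w,(700,438))[150:]]))
E
```

```text
t: 20.4
tool_pos: [0.5473, -0.0982, 0.1555]
orientation: [2.482, 1.923, 0.005]
force: [-0.8, 0.1, -1.2]
opening: 0.0298
t: 21.4
tool_pos: [0.5503, -0.0989, 0.1673]
orientation: [3.139, 0.014, 0.023]
force: [-0.0, -0.8, 0.2]
opening: 0.029
[-0.27  0.04  1.68  0.    1.41  1.29] [ 0.55034735 -0.09891652  0.16727062] [[1.0, 0.009, 0.014], [0.009, -1.0, -0.002], [0.014, 0.002, -1.0]]
yellow px (232, 150, 54, 33) centre [ 0.6903 -0.0953] circ 0.6904 -0.0961 r 0.0783
yellow px (323, 148, 15, 18) centre [ 0.5377 -0.1923] circ 0.5372 -0.1914 r 0.0381
yellow px (417, 135, 23, 25) centre [ 0.313  -0.3207] circ 0.3132 -0.3197 r 0.0546
yellow px (291, 101, 6, 7) centre [ 0.7233 -0.3977] circ 0.7236 -0.3987 r 0.0186
yellow px (405, 31, 78, 13) centre [ 0.3928 -1.0944] circ 0.3928 -1.101 r 0.1507
yellow px (497, 26, 77, 34) centre [ 0.0452 -1.2255] circ -0.007 -1.2281 r 0.2131
yellow px (0, 0, 292, 355) centre [ 1.7261 -0.3189] circ 1.7231 -0.2109 r 1.1326
yellow px (458, 188, 45, 62) centre [ 0.5511 -0.2086] circ 0.5508 -0.2086 r 0.0252
yellow px (391, 0, 96, 44) centre [ 0.6738 -0.1701] circ 0.677 -0.17 r 0.0297Traceback (most recent call last):
  File "<stdin>", line 4, in <module>
    return _nx.concatenate(arrs, 1, dtype=dtype, casting=casting)
           ~~~~~~~~~~~~~~~^^^^^^^^^^^^^^^^^^^^^^^^^^^^^^^^^^^^^^^
ValueError: all the input array dimensions except for the concatenation axis must match exactly, but along dimension 0, the array at index 0 has size 298 and the array at index 1 has size 297
```

```bash
python3 -m pendant '[{"translation":[-1,15,0],"twist":[0,0.014,0],"grip":0.07},{"translation":[-1,22,0],"twist":[0,0,0],"grip":0.07},{"translation":[-1,22,0],"twist":[0,0,0],"grip":0.07},{"translation":[-1,22,0],"twist":[0,0,0],"grip":0.07},{"translation":[0,18,0],"twist":[0,0,0],"grip":0.07},{"translation":[0,10,0],"twist":[0,0,0],"grip":0.07},{"translation":[0,0,0],"twist":[0,0,0],"grip":0.07},{"translation":[0,0,0],"twist":[0,0,0],"grip":0.07},{"translation":[0,0,0],"twist":[0,0,0],"grip":0.07},{"translation":[0,0,0],"twist":[0,0,0],"grip":0.07}]' 30;python3 - <<'E'
from h import *
s=robot.read_state();print(s['q'].round(2),s['tool_pos'],R.from_rotvec(s['orientation']).as_matrix().round(3).tolist())
q,d,j=cam("side");a=cam("scene")[0];w,_,i=cam("wrist");blobs(w,i,"yellow",.1075);print();blobs(w,i,"red",.07,4);blobs(w,i,"orange",.062);blobs(w,i,"blue",.062)
save("m3",np.vstack([np.hstack([cv2.resize(q[140:225,275:365],(350,300),interpolation=2),cv2.resize(a[170:255,225:325],(350,300),interpolation=2)]),cv2.resize(w,(700,438))[150:]]))
E
```

```text
t: 22.55
tool_pos: [0.5485, -0.2089, 0.1677]
orientation: [3.14, 0.055, 0.045]
force: [-1.0, -0.2, 0.7]
opening: 0.0494
[-0.46  0.1   1.62  0.01  1.4   1.07] [ 0.54847582 -0.20894348  0.1677023 ] [[0.999, 0.035, 0.029], [0.035, -0.999, -0.0], [0.029, 0.001, -1.0]]
yellow px (317, 186, 24, 63) centre [ 0.5502 -0.2173] circ 0.5502 -0.2172 r 0.022
yellow px (262, 0, 92, 41) centre [ 0.6717 -0.1999] circ 0.676 -0.2 r 0.0275

red px (197, 250, 4, 10) centre [ 0.5053 -0.1174] circ 0.5053 -0.1174 r 0.004
red px (192, 146, 5, 11) centre [ 0.5871 -0.1178] circ 0.5871 -0.1184 r 0.0039
red px (529, 24, 5, 12) centre [ 0.6829 -0.3581] circ 0.683 -0.3584 r 0.0041
orange px (154, 180, 42, 42) centre [ 0.5465 -0.0975] circ 0.5464 -0.0977 r 0.0171
blue px (203, 182, 44, 42) centre [ 0.5463 -0.1375] circ 0.5463 -0.1378 r 0.0175
```

View pics/m3.png

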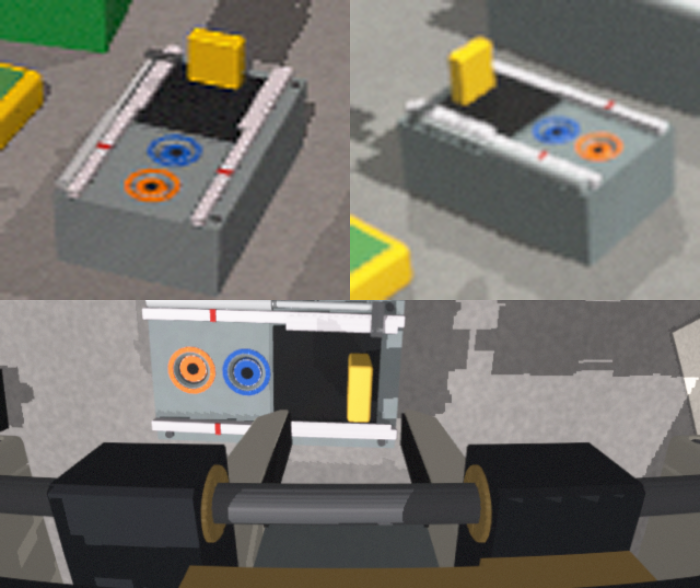

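All three views show both sensors down in their sockets (wrist: orange at (192,370), blue at (245,372)), the plate parked and the tab at (360,388). The tab is at (0.546,-0.2175). Now align over it.

```bash
python3 -m pendant '[{"translation":[-1,3,0],"twist":[0,-0.029,0.035],"grip":0.07},{"translation":[-1,3,0],"twist":[0,0,0],"grip":0.07},{"translation":[0,2,5],"twist":[0,0,0],"grip":0.07},{"translation":[0,0,10],"twist":[0,0,0],"grip":0.07},{"translation":[0,0,15],"twist":[0,0,0],"grip":0.07},{"translation":[0,0,5],"twist":[0,0,0],"grip":0.07},{"translation":[0,0,0],"twist":[0,0,0],"grip":0.07},{"translation":[0,0,0],"twist":[0,0,0],"grip":0.07},{"translation":[0,0,0],"twist":[0,0,0],"grip":0.07},{"translation":[0,0,0],"twist":[0,0,0],"grip":0.07}]' 30; python3 -c "
from h import *
s=robot.read_state();print(s['tool_pos'],R.from_rotvec(s['orientation']).as_matrix().round(3).tolist())"
```

```text
t: 23.7
tool_pos: [0.5457, -0.2161, 0.1283]
orientation: [-3.141, -0.005, 0.002]
force: [0.9, -0.1, -0.3]
opening: 0.0498
[ 0.54568418 -0.21605033  0.12826537] [[1.0, 0.003, -0.001], [0.003, -1.0, 0.0], [-0.001, -0.0, -1.0]]
```

```bash
python3 -m pendant '[{"translation":[0,1,5],"twist":[0,0,0],"grip":0.07},{"translation":[0,0,10],"twist":[0,0,0],"grip":0.07},{"translation":[0,0,12],"twist":[0,0,0],"grip":0.07},{"translation":[0,0,12],"twist":[0,0,0],"grip":0.07},{"translation":[0,0,7],"twist":[0,0,0],"grip":0.07},{"translation":[0,0,2],"twist":[0,0,0],"grip":0.07},{"translation":[0,0,0],"twist":[0,0,0],"grip":0.07},{"translation":[0,0,0],"twist":[0,0,0],"grip":0.07},{"translation":[0,0,0],"twist":[0,0,0],"grip":0.07},{"translation":[0,0,0],"twist":[0,0,0],"grip":0.07}]' 30; python3 -c "
from h import *
s=robot.read_state();print(s['tool_pos'],R.from_rotvec(s['orientation']).as_matrix().round(3).tolist())"
```

```text
t: 24.7
tool_pos: [0.5459, -0.2172, 0.0762]
orientation: [-3.141, -0.005, 0.001]
force: [0.2, -0.7, 0.2]
opening: 0.05
[ 0.54586433 -0.21720117  0.07619005] [[1.0, 0.003, -0.001], [0.003, -1.0, 0.0], [-0.001, -0.0, -1.0]]
```

```bash
python3 -m pendant '[{"translation":[0,0,0],"twist":[0,0,0],"grip":-1},{"translation":[0,0,0],"twist":[0,0,0],"grip":-1},{"translation":[0,0,0],"twist":[0,0,0],"grip":-1},{"translation":[0,0,0],"twist":[0,0,0],"grip":-1},{"translation":[0,0,0],"twist":[0,0,0],"grip":-1},{"translation":[0,0,0],"twist":[0,0,0],"grip":-1},{"translation":[0,0,0],"twist":[0,0,0],"grip":-1},{"translation":[0,0,0],"twist":[0,0,0],"grip":-1},{"translation":[0,0,0],"twist":[0,0,0],"grip":-1},{"translation":[0,0,0],"twist":[0,0,0],"grip":-1}]' 40; python3 -m pendant '[{"translation":[0,-4,0],"twist":[0,0,0],"grip":-1},{"translation":[0,-5,0],"twist":[0,0,0],"grip":-1},{"translation":[0,-5,0],"twist":[0,0,0],"grip":-1},{"translation":[0,-5,0],"twist":[0,0,0],"grip":-1},{"translation":[0,-5,0],"twist":[0,0,0],"grip":-1},{"translation":[0,-4,0],"twist":[0,0,0],"grip":-1},{"translation":[0,0,0],"twist":[0,0,0],"grip":-1},{"translation":[0,0,0],"twist":[0,0,0],"grip":-1},{"translation":[0,0,0],"twist":[0,0,0],"grip":-1},{"translation":[0,0,0],"twist":[0,0,0],"grip":-1}]' 40
```

```text
t: 25.7
tool_pos: [0.5468, -0.2175, 0.0776]
orientation: [3.141, 0.004, 0.002]
force: [-0.3, -0.3, 0.7]
opening: 0.0141
t: 26.7
tool_pos: [0.5468, -0.1924, 0.0777]
orientation: [3.131, 0.001, 0.006]
force: [1.8, -6.7, -2.8]
opening: 0.0137
```

Travel 25 mm with 6.7 N, which matches the spring law (6.6 N). 15 mm remain.

```bash
python3 -m pendant '[{"translation":[0,-4,0],"twist":[0,0,0],"grip":-1},{"translation":[0,-5,0],"twist":[0,0,0],"grip":-1},{"translation":[0,-5,0],"twist":[0,0,0],"grip":-1},{"translation":[0,-2,0],"twist":[0,0,0],"grip":-1},{"translation":[0,0,0],"twist":[0,0,0],"grip":-1},{"translation":[0,0,0],"twist":[0,0,0],"grip":-1},{"translation":[0,0,0],"twist":[0,0,0],"grip":-1},{"translation":[0,0,0],"twist":[0,0,0],"grip":-1},{"translation":[0,0,0],"twist":[0,0,0],"grip":-1},{"translation":[0,0,0],"twist":[0,0,0],"grip":-1}]' 40; python3 -m pendant '[{"translation":[0,0,0],"twist":[0,0,0],"grip":-1},{"translation":[0,0,0],"twist":[0,0,0],"grip":-1},{"translation":[0,0,0],"twist":[0,0,0],"grip":-1},{"translation":[0,0,0],"twist":[0,0,0],"grip":-1},{"translation":[0,0,0],"twist":[0,0,0],"grip":-1},{"translation":[0,0,0],"twist":[0,0,0],"grip":-1},{"translation":[0,0,0],"twist":[0,0,0],"grip":-1},{"translation":[0,0,0],"twist":[0,0,0],"grip":-1},{"translation":[0,0,0],"twist":[0,0,0],"grip":-1},{"translation":[0,0,0],"twist":[0,0,0],"grip":-1}]' 40;
```

```text
t: 27.7
tool_pos: [0.5468, -0.1813, 0.0777]
orientation: [3.12, -0.004, 0.01]
force: [1.1, -7.5, -1.5]
opening: 0.0137
t: 28.7
tool_pos: [0.5468, -0.1849, 0.0777]
orientation: [3.113, -0.007, 0.013]
force: [0.9, -7.1, -1.4]
opening: 0.0141
```

```bash
python3 -m pendant '[{"translation":[0,-1.5,0],"twist":[0.004,0,0],"grip":-1},{"translation":[0,-1.5,0],"twist":[0.004,0,0],"grip":-1},{"translation":[0,-1.5,0],"twist":[0.004,0,0],"grip":-1},{"translation":[0,-1.5,0],"twist":[0.004,0,0],"grip":-1},{"translation":[0,-1.5,0],"twist":[0.004,0,0],"grip":-1},{"translation":[0,-1.5,0],"twist":[0.004,0,0],"grip":-1},{"translation":[0,-1,0],"twist":[0.002,0,0],"grip":-1},{"translation":[0,-0.4,0],"twist":[0.001,0,0],"grip":-1},{"translation":[0,-0.4,0],"twist":[0.001,0,0],"grip":-1},{"translation":[0,-0.4,0],"twist":[0.001,0,0],"grip":-1}]' 40
```

```text
t: 29.7
tool_pos: [0.5469, -0.1797, 0.0777]
orientation: [3.13, -0.008, 0.017]
force: [2.0, -7.5, -1.8]
opening: 0.0139
```

```bash
python3 -m pendant '[{"translation":[0,-1.2,0],"twist":[0.002,0,0],"grip":-1},{"translation":[0,-1.2,0],"twist":[0.002,0,0],"grip":-1},{"translation":[0,-1.2,0],"twist":[0.002,0,0],"grip":-1},{"translation":[0,-1,0],"twist":[0.002,0,0],"grip":-1},{"translation":[0,-0.5,0],"twist":[0.001,0,0],"grip":-1},{"translation":[0,-0.5,0],"twist":[0.001,0,0],"grip":-1},{"translation":[0,-0.5,0],"twist":[0.001,0,0],"grip":-1},{"translation":[0,-0.5,0],"twist":[0.001,0,0],"grip":-1},{"translation":[0,-0.5,0],"twist":[0.001,0,0],"grip":-1},{"translation":[0,-0.5,0],"twist":[0.001,0,0],"grip":-1}]' 40; python3 - <<'E'
from h import *
q,d,j=cam("side");a,_,ia=cam("scene");w,_,i=cam("wrist")
for k in range(8): cam("side")
s=robot.read_state();print(s['t'],s['tool_pos'],s['force'],s['dq'].round(4))
blobs(w,i,"red",.07,4);blobs(w,i,"orange",.062)
save("m4",np.vstack([np.hstack([cv2.resize(q[140:225,275:365],(350,300),interpolation=2),cv2.resize(a[170:255,225:325],(350,300),interpolation=2)]),cv2.resize(w,(700,438))[150:]]))
E
```

```text
t: 30.7
tool_pos: [0.5469, -0.1789, 0.0777]
orientation: [3.13, -0.008, 0.02]
force: [1.7, -8.1, -1.8]
opening: 0.0137
31.25 [ 0.54693293 -0.1788946   0.07771811] [ 2.5965882  -7.82487993 -1.81697439] [ 0.0012 -0.0006  0.0005 -0.0005  0.0011 -0.0017]
red px (187, 165, 9, 16) centre [ 0.5875 -0.1179] circ 0.5875 -0.118 r 0.0042
orange px (152, 227, 33, 32) centre [ 0.5477 -0.0988] circ 0.5478 -0.0988 r 0.0094
orange px (136, 215, 62, 58) centre [ 0.5468 -0.0978] circ 0.5465 -0.0979 r 0.0172
```

View pics/m4.png

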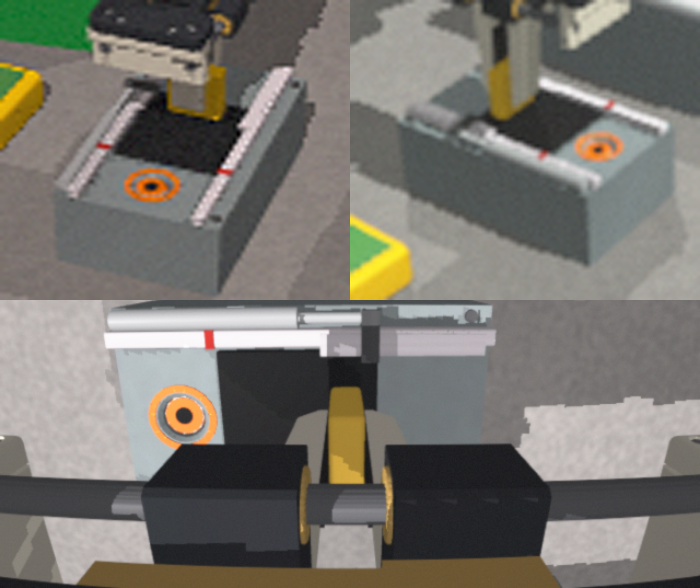

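The views show the plate covering blue, orange uncovered, and the front edge near the red marks. I'll measure the edge.

```bash
python3 - <<'E'
from h import *
w,_,i=cam("wrist");g=cv2.cvtColor(w,cv2.COLOR_RGB2GRAY).astype(int)
for r in (195,205,270):
    e=190+np.argmin(np.diff(g[r,190:215])); print(r,e,plane(i,[[e+.5,r]],.0675).round(4))
q,_,j=cam("side");blobs(q,j,"yellow",.1)
E
```

```text
195 198 [[ 0.5755 -0.1199  0.0675]]
205 199 [[ 0.5702 -0.12    0.0675]]
270 205 [[ 0.5341 -0.1198  0.0675]]
yellow px (318, 158, 15, 16) centre [ 0.5372 -0.164 ] circ 0.5328 -0.1632 r 0.0313
yellow px (232, 150, 54, 33) centre [ 0.6954 -0.104 ] circ 0.6952 -0.1048 r 0.0791
yellow px (417, 135, 23, 25) centre [ 0.314  -0.3317] circ 0.3142 -0.3307 r 0.0552
yellow px (291, 94, 12, 15) centre [ 0.7261 -0.4313] circ 0.7262 -0.4309 r 0.0443
yellow px (635, 46, 5, 30) centre [-0.3474 -1.2084] circ -0.3507 -1.2084 r 0.1544
yellow px (503, 29, 17, 10) centre [ 0.1424 -1.2361] circ 0.1287 -1.2367 r 0.0524
yellow px (0, 0, 328, 355) centre [ 1.741  -0.3708] circ 1.6182 -0.3577 r 1.164
```

The edge is 2 mm short of the marks, so about 38 mm of travel, inside the band. I'll nudge it a little for margin and hand in.

```bash
python3 -m pendant '[{"translation":[0,-1.2,0],"twist":[0.001,0,0],"grip":-1},{"translation":[0,-1.2,0],"twist":[0.001,0,0],"grip":-1},{"translation":[0,-1.2,0],"twist":[0.001,0,0],"grip":-1},{"translation":[0,-0.8,0],"twist":[0.001,0,0],"grip":-1},{"translation":[0,-0.6,0],"twist":[0.001,0,0],"grip":-1},{"translation":[0,-0.6,0],"twist":[0.001,0,0],"grip":-1},{"translation":[0,-0.6,0],"twist":[0.001,0,0],"grip":-1},{"translation":[0,-0.6,0],"twist":[0.001,0,0],"grip":-1},{"translation":[0,-0.6,0],"twist":[0.001,0,0],"grip":-1},{"translation":[0,-0.6,0],"twist":[0.001,0,0],"grip":-1}]' 40; python3 - <<'E'
from h import *
for k in range(6): w,_,i=cam("wrist")
g=cv2.cvtColor(w,cv2.COLOR_RGB2GRAY).astype(int)
blobs(w,i,"red",.07,4);blobs(w,i,"orange",.062)
e=185+np.argmin(np.diff(g[205,185:215]));y=plane(i,[[e+.5,205]],.0675)[0,1]
s=robot.read_state();print(e,y,s['t'],s['tool_pos'],s['force'],s['opening'])
if abs(y+.1178)<.004 and abs(s['dq']).max()<.01: print(robot.close_job())
E
```

```text
t: 32.35
tool_pos: [0.5469, -0.1776, 0.0777]
orientation: [3.126, -0.008, 0.023]
force: [2.1, -7.4, -2.8]
opening: 0.0141
red px (190, 165, 8, 16) centre [ 0.5875 -0.1178] circ 0.5875 -0.118 r 0.0041
orange px (154, 227, 33, 32) centre [ 0.5478 -0.0987] circ 0.5479 -0.0988 r 0.0094
orange px (138, 216, 62, 57) centre [ 0.5467 -0.0978] circ 0.5465 -0.0978 r 0.0173
198 -0.11820130251875349 32.65 [ 0.54691247 -0.17755461  0.07766183] [ 2.57017564 -7.6883885  -2.41772045] 0.013685142466831344
the job is handed in; nothing more can be done
None
```

I put the blue and orange sensors into their own sockets on the small grey jig with the shutter parked. I then pulled the shutter by its tab to half travel and handed the job in at about 32.7 s with the gripper still holding it.

- **Sensors:** three camera views before the slide showed both sensors seated, tops level with their socket mouths. After the slide the blue sensor is covered and could not be rechecked. The orange one still looked seated.
- **Shutter:** the front edge measured y = -0.1182 against the red marks at -0.1178, about 39.6 mm of travel. The gripper had moved 40 mm. The arm was still, with the jaws closed to 13.7 mm on the 14 mm tab at a 40 N setting.
- **Disagreement:** the wrist force read 7.7 N along the slide, where the spring law gives about 8.4 N. I put this down to sensor offset or friction, because the camera and the gripper position agree on the travel.
- **Other objects:** I did not move the spare sensor, cup, screwdriver or meter, but I did not measure them again at the end.

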